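# Run the finger splints into the sanitising cabinet

## Robot

A 7-joint arm with a two-finger parallel gripper is mounted at the origin on the work surface. World frame = base frame: x ahead of the robot, y to its left, z up, the work surface at z = 0. Lengths are in mm, angles in rad, forces in N, time in s.
With the tool pointing down it reaches from about 400 to 850 mm from the base axis. Payload 10.4 kg.
Tool frame: the origin (TCP) lies on the centre line of the jaws, within the pads' length; the fingertips stand 22 mm ahead of it and the grasp point (between the pads) lies 3 mm ahead of it; z points along the fingers, y is the line along which they close (so a half turn about z gives the same grasp; the last joint's range is limited). The gripper opens to 85 mm and grips with 20 to 120 N. Pads are 22 mm wide; open, the fingers measure 114 mm over their backs; the gripper's body (76 mm by 85 mm) begins 54 mm behind the grasp point. The pads swing forward as they close: fully open they stand 13 mm farther back than shut.
Start: joints at [1.215, 0.332, -0.065, 1.46, 0.022, 1.35, -0.088], TCP at [204.203, -590.72, 253.338] pointing down, gripper open.
Joint ranges: [-2.6, 2.6], [-0.5, 2.12], [-1.47, 1.34], [0.16, 2.42], [-1.27, 4.41], [0.06, 2.06], [-2.6, 2.6]. Speed limits (rad/s): [2.22, 2.22, 2.79, 2.79, 3.14, 3.14, 3.14].

## Interface

Orientations are given as a unit quaternion [x, y, z, w].
In Python, from station import robot, effector, imaging, job gives the robot as it stands. Calls block until the motion is done:
- robot.goto(position, orientation): joint-space move of the TCP to a pose.
- robot.line_to(position, max_speed=150, rot=None, force_limit=None): straight line of the TCP; rot=None keeps the orientation; max_speed is the mean speed in mm/s. With force_limit (N) it stops when the force on the tool has changed by that much, and returns True; else False.
- robot.goto_joints(angles): joint-space move.
- effector.move_gripper(opening, effort=None): opening from 0.0 (shut) to 1.0 (fully open); effort is the grip in N (None keeps the last); returns when the fingers have stopped.
- robot.sleep(seconds).
- robot.inverse_kinematics(position, orientation): joint angles nearest the present ones, or None.
- imaging.snapshot(name): name is "scene" or "top"; returns (picture, depth): 420x560x3 uint8, red, green, blue; 420x560 float32, mm along the optical axis (not along the pixel's ray), 0 where there is no reading.
- imaging.get_calibration(name): a dict with "fov_y" (degrees; the focal length in pixels is half the picture's height over the tangent of half this angle, whatever the lens; pixels are square), "cx", "cy" (the principal point, pixels), "world_to_cam" (4x4, takes a point from world to camera coordinates). Camera axes: x right, y down, z forward; pixel columns grow to the right and rows downward; lengths in mm; the calibration is good to about 2 mm. A picture is of the moment at which its call begins. get_calibration takes no time and is no camera call.
A pose or a line that the arm cannot do raises robot.IKError and nothing moves.
- job.close_job(): hands the job in; it is judged then, once.
Readings, each from a call of its own:
- robot.current_time(): time.
- robot.current_joint_pos(): joint angles.
- robot.current_joint_vel(): joint speeds.
- robot.current_effort(): joint torques, N m.
- robot.current_tool_pos(): TCP position.
- robot.current_tool_rot(): TCP orientation.
- robot.current_wrist_force(): force on the tool from outside, world axes, zero at the start.
- robot.current_wrist_torque(): the same for the moment, N m.
- robot.current_grip_width(): opening from 0.0 (shut) to 1.0 (fully open).
- robot.current_finger_force(): force on a finger pad.
Only numpy, scipy, OpenCV 4.12 (cv2) and the standard library are available. Lean on these libraries where they do the work, as an engineer would, in place of code of your own. Each camera call takes 0.05 s, during which the arm holds its last target. There are 200 camera calls.

## Task

Put every curved aluminium finger splint on the worktop through the white sanitising cabinet: flip the ratchet pawl right back so that it stays clear of the wheel, crank the wheel backward until the tray is fully out, and lay all the splints in the tray, flat on its floor with none on top of another. Then crank the tray fully home again with the pawl dropped back into the wheel's teeth to hold it, and only after that turn the dose knob to its mark and slide the lock fork fully over the knob. Leave the other things on the worktop where they are.

Things in the scene. Friction and masses are not known exactly. Their poses are not given: they have to be found in the camera images.
- tray_floor (a point): Centre of the steel tray's inner floor; axes as the cabinet's. Inside 200 mm (x) by 120 mm (y), floor 25 mm above the worktop, rims 12 mm above the floor on three sides, on the -y side a front panel rising 59 mm above it. 80 mm in -y from the cabinet's centre (under its roof) with the tray home, 220 mm when fully out and all outside.
- cabinet: White sanitising cabinet, fixed, turned up to 0.12 rad; origin under its centre. 240 mm in x (away from the robot), 300 mm in y, 100 mm high. The tray comes out of its -y end. On its roof: toothed wheel with crank, pawl, dose knob, lock fork.
- tray (a joint): How far the tray is out, m: 0 fully home (start), 0.14 fully out. It is geared to the wheel (58.3 mm per rad) and moves only with it.
- wheel (a joint): Angle of the flat toothed aluminium wheel on the roof (136 mm across, top face 130 mm above the worktop), axis vertical: 0 tray home (start), 2.4 rad (end stop) fully out. Grows (backward) anticlockwise seen from above; clockwise winds in. With the pawl down its 12 rim teeth, 9 mm high, let it turn only clockwise and the pawl clicks over them by itself. Stays where left.
- wheel_hub (a point): Centre of the wheel's top face, on its axis; at cabinet x -30, y +60 mm from the cabinet's centre. The axes turn with the wheel.
- crank_grip (a point): On the axis of the crank handle, at the height to grip: upright black sleeve 16 mm across, 50 mm high, top 14 mm above this point, 42 mm from the wheel's axis, spinning freely (the gripper need not turn). At wheel angle 0 it lies 1.94 rad anticlockwise of cabinet +x seen from the hub; it goes by the robot's side of the wheel. About 3 N turns it. Its axes spin.
- pawl (a joint): Angle of the steel pawl, rad: 0 when its nose is down in the teeth (start), up to 0.16 on a tooth's crest, 2.2 when flipped right back on its stop. Hinges about the cabinet's x, the nose rising and swinging over to +y. Falls by its own weight: into the teeth from below about 1.7 rad, onto the stop from above about 1.9.
- pawl_hinge (a point): On the pawl's hinge axis (along the cabinet's x), 150 mm above the worktop, level in x with pawl_peg.
- pawl_peg (a point): Middle of the pawl's peg: round steel bar 9 mm thick along the cabinet's x, sticking out 41 mm from the pawl's +x side; 45 mm from the hinge axis; 142 mm above the worktop and 44 mm to -y of the hinge when the pawl is down. Free for 18 mm either way along x; the roof is 42 mm below. Some 0.5 N lifts it.
- dose_knob (a joint): Angle of the dose knob, rad: 0 when its grip bar points at the mark, in line with the cabinet's x; it grows clockwise seen from above. Starts between -1.3 and -0.6, stops at -1.5 and 1.5. It stays where it is left.
- knob_grip (a point): On the knob's axis, 4 mm below the top of its grip bar, 130 mm above the worktop: a grey bar 44 mm long, 10 mm thick, 22 mm high, on a disc 44 mm across. x runs along the bar.
- lock (a joint): Travel of the steel lock fork, m: near 0 at the start, 0.07 fully over the knob. It slides along the cabinet's -x in line with the knob, its two prongs passing either side of the grip bar; they run against a bar that is more than about 0.25 rad off the mark. About 1.5 N moves it.
- lock_grip (a point): In the black grip block on the lock fork, 10 mm below its top (154 mm above the worktop): the block is 20 mm wide (cabinet y), 14 mm deep (x), 40 mm high, standing on a steel bridge 48 mm wide whose top is 125 mm above the worktop, as are the tops of the prongs.
- splint1: A curved aluminium finger splint: a trough 64 mm long (its x), 20 mm wide (y), 12 mm high, open at +z, 3 mm thick, 30 g. Origin in its middle, 6 mm above the surface it lies on. May be absent.
- splint2: A curved aluminium finger splint: a trough 70 mm long (its x), 20 mm wide (y), 12 mm high, open at +z, 3 mm thick, 30 g. Origin in its middle, 6 mm above the surface it lies on. May be absent.
- splint3: A curved aluminium finger splint: a trough 76 mm long (its x), 20 mm wide (y), 12 mm high, open at +z, 3 mm thick, 30 g. Origin in its middle, 6 mm above the surface it lies on. May be absent.
- splint4: A curved aluminium finger splint: a trough 70 mm long (its x), 20 mm wide (y), 12 mm high, open at +z, 3 mm thick, 30 g. Origin in its middle, 6 mm above the surface it lies on. May be absent.
- wrist_shell: Bystander: cream wrist shell, a trough 170 mm long, 80 mm wide, 40 mm high.
- spatula: Bystander: steel spatula with walnut handle, 250 mm long, lying on the robot's right.
- dynamometer: Bystander: blue hand dynamometer, lying flat, 170 by 75 mm, 31 mm high; origin under its round gauge.
- tape_roll: Bystander: white ring lying flat, 64 mm across, 25 mm high.
- rivet_jar: Bystander: small jar, 44 mm across, 75 mm high.
- eraser_block: Bystander: cork block 55 by 30 by 20 mm.
Things that resemble listed ones, but are neither listed nor needed, are in the scene too. What is shaped like the splint2 but purple is not meant.

How it is judged (in metres and radians):
On the way, in this order (a step that is already met when the one before it is completed fails the run):
1. the pawl is flipped back clear of the wheel (value of joint pawl above 1.9 rad), for 0.2 s.
2. the tray is wound fully out (value of joint tray above 0.13 m), for 0.2 s.
3. with the tray out, every splint lies flat on its floor (x of splint1 in the frame of tray_floor between -0.097 and 0.097 m and y of splint1 in the frame of tray_floor between -0.058 and 0.058 m and z of splint1 in the frame of tray_floor between -0.002 and 0.014 m and x of splint2 in the frame of tray_floor between -0.097 and 0.097 m and y of splint2 in the frame of tray_floor between -0.058 and 0.058 m and z of splint2 in the frame of tray_floor between -0.002 and 0.014 m and x of splint3 in the frame of tray_floor between -0.097 and 0.097 m and y of splint3 in the frame of tray_floor between -0.058 and 0.058 m and z of splint3 in the frame of tray_floor between -0.002 and 0.014 m and x of splint4 in the frame of tray_floor between -0.097 and 0.097 m and y of splint4 in the frame of tray_floor between -0.058 and 0.058 m and z of splint4 in the frame of tray_floor between -0.002 and 0.014 m and linear speed of each of splint1, splint2, splint3, splint4 below 0.03 m/s and value of joint tray above 0.12 m), for 0.3 s.
4. the tray is wound home and the pawl is down in the teeth (value of joint tray below 0.006 m and value of joint pawl below 0.07 rad), for 0.2 s.
5. the dose knob is at its mark (value of joint dose_knob between -0.15 and 0.15 rad), for 0.2 s.
6. the lock fork is slid over the knob (value of joint lock above 0.062 m), for 0.2 s.
At the end, for the whole second after the job is handed in: Every splint that is present lies flat on the tray floor (within the rims, its middle under 14 mm above the floor), at rest; the tray is home to 6 mm; the pawl is down in the teeth (under 0.07 rad); the knob is within 0.15 rad of its mark; the lock is slid at least 62 mm (all of step 4 and all of step 5 and x of splint1 in the frame of tray_floor between -0.097 and 0.097 m and y of splint1 in the frame of tray_floor between -0.058 and 0.058 m and z of splint1 in the frame of tray_floor between -0.002 and 0.014 m and x of splint2 in the frame of tray_floor between -0.097 and 0.097 m and y of splint2 in the frame of tray_floor between -0.058 and 0.058 m and z of splint2 in the frame of tray_floor between -0.002 and 0.014 m and x of splint3 in the frame of tray_floor between -0.097 and 0.097 m and y of splint3 in the frame of tray_floor between -0.058 and 0.058 m and z of splint3 in the frame of tray_floor between -0.002 and 0.014 m and x of splint4 in the frame of tray_floor between -0.097 and 0.097 m and y of splint4 in the frame of tray_floor between -0.058 and 0.058 m and z of splint4 in the frame of tray_floor between -0.002 and 0.014 m and linear speed of each of splint1, splint2, splint3, splint4 below 0.03 m/s and value of joint lock above 0.062 m); the robot touches nothing.
It fails at once if a bystander is moved more than 60 mm (distance of any of wrist_shell, spatula, dynamometer, tape_roll, rivet_jar, eraser_block from where it was at the start of the episode above 0.06 m).
Of splint1, splint2, splint3, splint4 only 3 to 4 are there at a start; the rules pass over those that are not, and their reading is None.
At some moment in a run one of splint1, splint2, splint3, splint4 may be knocked a few centimetres aside while the robot is not near it.
Once in a run the grip may slacken for a moment while it holds something.
It also fails if it takes over 192 s, if anything falls off the work surface, if the arm or the gripper's body presses on something with over 40 N, if the wrist force passes 120 N, or if a joint passes its speed limit or range.

## Working session

There is one attempt and no reset: what is moved stays moved. The work goes in short steps, each a Python script; the robot and the scene stay as the last script left them, time stands still between calls to the robot, and variables do not carry over. Pictures are saved under pics/ and viewed, at most 15 in all, crops included, and the job is handed in when it is done.

```bash
ls; mkdir -p pics; cat > h.py <<'E'
import numpy as np, cv2
from station import robot, effector, imaging, job
def K(name):
    c=imaging.get_calibration(name); f=210/np.tan(np.radians(c["fov_y"])/2); return f,c["cx"],c["cy"],np.array(c["world_to_cam"])
def snap(name,fn=None):
    p,d=imaging.snapshot(name)
    if fn: cv2.imwrite("pics/"+fn,p[:,:,::-1])
    np.savez("last_%s.npz"%name,p=p,d=d); return p,d
def cloud(name,d):
    f,cx,cy,T=K(name); v,u=np.mgrid[0:420,0:560]
    P=np.stack([(u-cx)/f*d,(v-cy)/f*d,d,np.ones_like(d)],-1)@np.linalg.inv(T).T
    return P[...,:3]
def onz(name,u,v,z):
    f,cx,cy,T=K(name); Ti=np.linalg.inv(T); o=Ti[:3,3]; r=Ti[:3,:3]@np.array([(u-cx)/f,(v-cy)/f,1]); return o+r*(z-o[2])/r[2]
def crop(p,fn,u0,v0,u1,v1,s):
    cv2.imwrite("pics/"+fn,cv2.resize(p[v0:v1,u0:u1,::-1],None,fx=s,fy=s,interpolation=cv2.INTER_CUBIC))
E
python3 - <<'E'
from h import *
for n in("scene","top"):
    p,d=snap(n,n+"0.png"); print(n,imaging.get_calibration(n))
print(robot.current_tool_rot(),robot.current_time())
E
```

```text
pics
scene {'fov_y': 46.5949615803071, 'cx': 284.26512129282725, 'cy': 211.5877104456888, 'world_to_cam': array([[ 3.60808204e-01,  9.32488587e-01, -1.68069879e-02,
        -1.25708734e+02],
       [ 7.49957628e-01, -3.00799919e-01, -5.89137476e-01,
        -3.42073150e+02],
       [-5.54419513e-01,  1.99961106e-01, -8.07858007e-01,
         1.59414632e+03],
       [ 0.00000000e+00,  0.00000000e+00,  0.00000000e+00,
         1.00000000e+00]])}
top {'fov_y': 54.062656076609926, 'cx': 279.3282109160317, 'cy': 208.0232716050957, 'world_to_cam': array([[ 3.44487987e-03, -9.99981152e-01,  5.08217416e-03,
        -7.14081406e+01],
       [-9.88565845e-01, -4.17161602e-03, -1.50732106e-01,
         5.41784216e+02],
       [ 1.50750466e-01, -4.50480979e-03, -9.88561583e-01,
         1.00083925e+03],
       [ 0.00000000e+00,  0.00000000e+00,  0.00000000e+00,
         1.00000000e+00]])}
[ 9.86189545e-01  1.65619423e-01 -1.31333244e-04 -6.09135812e-04] 0.1
```

View pics/scene0.png

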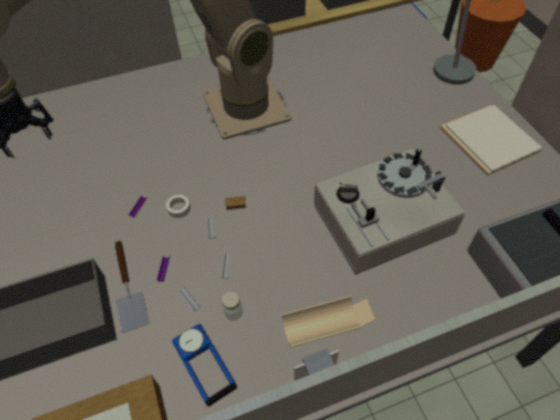

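View pics/top0.png

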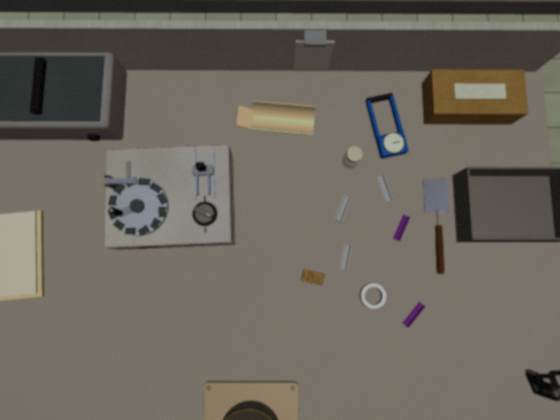

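Scene shows three silver splints, at top pixels (342,208), (384,188) and (345,257). The decoys are purple, at (401,228) and (414,315). The spatula blade (436,195) is also silver-grey but isn't a splint. The cabinet is around (168,197) in top. Next I'll take close crops and measure.

```bash
python3 - <<'E'
from h import *
z=np.load("last_top.npz"); p,d=z["p"],z["d"]; C=cloud("top",d)
crop(p,"c1.png",300,160,440,340,3.3)
crop(p,"c2.png",90,135,250,260,5)
m=(abs(C[...,2]-100)<5); m[:,:95]=0; m[:,245:]=0; m[:130]=0;m[265:]=0
pts=C[m]; print(len(pts),np.median(pts[:,2])); r=cv2.minAreaRect(pts[:,:2].astype(np.float32)); print(r)
# splints: height 4..16, bright, low saturation
g=p.astype(int); sat=g.max(-1)-g.min(-1)
reg=(C[...,2]>3)&(C[...,2]<20); reg[:, :300]=0; reg[:,430:]=0; reg[:165]=0; reg[290:]=0
n,l,st,ce=cv2.connectedComponentsWithStats(reg.astype(np.uint8))
for i in range(1,n):
    if st[i,4]<25: continue
    q=C[l==i]; print(ce[i].round(),st[i,4],g[l==i].mean(0).round(),q[:,2].max().round(1),cv2.minAreaRect(q[:,:2].astype(np.float32)))
print(np.median(C[300:330,300:340,2]))
E
```

```text
8153 98.50151627250887
((563.5696411132812, 200.31341552734375), (239.44786071777344, 299.68353271484375), 2.6106812953948975)
[385. 188.] 144 [120. 120. 118.] 12.5 ((601.5025634765625, -347.693603515625), (69.44857788085938, 21.2332763671875), 17.009605407714844)
[343. 208.] 139 [121. 121. 119.] 12.7 ((548.9468994140625, -235.2029266357422), (22.2783260345459, 74.55846405029297), 67.8406753540039)
[401. 228.] 150 [83. 47. 91.] 12.2 ((496.62078857421875, -389.0111999511719), (24.65654945373535, 68.70597076416016), 64.79666137695312)
[346. 257.] 134 [121. 121. 119.] 12.1 ((420.70001220703125, -239.93206787109375), (20.313905715942383, 63.749122619628906), 78.00971984863281)
[312. 277.] 208 [111.  87.  53.] 20.0 ((369.51470947265625, -153.2034912109375), (57.11350631713867, 29.81838035583496), 77.3709487915039)
-1.2825399015293897
```

View pics/c1.png

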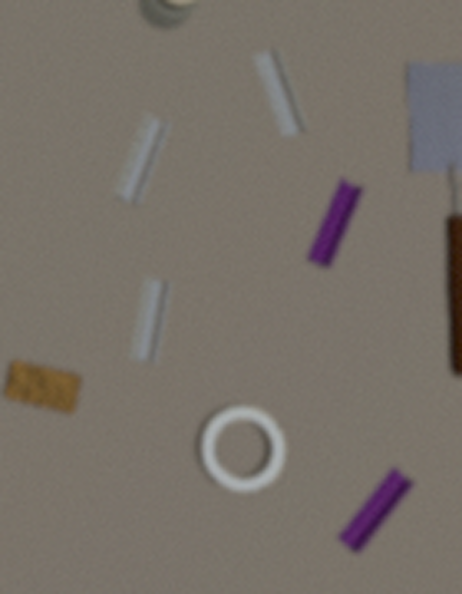

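View pics/c2.png

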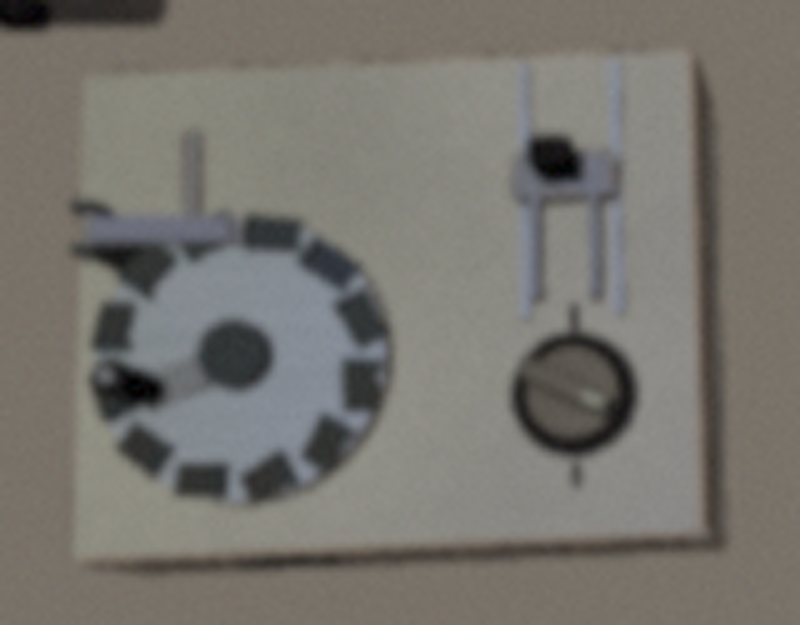

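The crops confirm three silver splints: c1 (140,158), (278,92), (150,318). Two lookalikes are purple. In c2 the hub is at (236,352), the peg runs (192,215)→(192,130), the knob is at (575,393) with its bar about 1.2 rad anticlockwise, and the lock block is at (555,155). Next I'll check these against the cabinet geometry.

```bash
cat >> h.py <<'E'
CC=np.array([563.6,200.3]); YAW=0.0456
def cab(x,y,z):
    c,s=np.cos(YAW),np.sin(YAW); return np.array([CC[0]+c*x-s*y,CC[1]+s*x+c*y,z])
def tocab(P):
    c,s=np.cos(YAW),np.sin(YAW); dx,dy=P[...,0]-CC[0],P[...,1]-CC[1]; return np.stack([c*dx+s*dy,-s*dx+c*dy,P[...,2]],-1)
def down(phi): return np.array([np.cos(phi/2),np.sin(phi/2),0,0])
E
python3 - <<'E'
from h import *
f=lambda u,v,z: tocab(onz("top",u/5+90,v/5+135,z)).round(1)
print("hub",f(236,352,130)); print("knob",f(575,393,132)); print("peg",f(192,215,144),f(192,130,144))
print("pawl bar",f(90,232,150),f(235,232,140)); print("block top",f(555,140,164)); print("crank top",f(105,380,185), "bar ends",f(528,377,134),f(603,404,134))
z=np.load("last_top.npz"); C=tocab(cloud("top",z["d"]))
z2=np.load("last_scene.npz"); C2=tocab(cloud("scene",z2["d"]))
for nm,D in(("top",C),("scene",C2)):
    def st(n,x0,x1,y0,y1,z0,z1):
        m=(D[...,0]>x0)&(D[...,0]<x1)&(D[...,1]>y0)&(D[...,1]<y1)&(D[...,2]>z0)&(D[...,2]<z1); q=D[m]
        print(nm,n,len(q), q.min(0).round(),np.median(q,0).round(1),q.max(0).round()) if len(q) else print(nm,n,0)
    st("crank",-90,0,75,150,150,260); st("peg",44,100,30,150,125,170); st("block",20,140,-130,-40,150,200); st("knobbar",-60,20,-130,-40,125,150); st("pawl",20,60,40,180,135,190); st("hubcap",-45,-15,45,75,120,170)
    st("bridge",10,110,-130,-40,118,130)
E
```

```text
hub [-27.6  60.7 130. ]
knob [-53.5 -95.8 132. ]
peg [ 34.7  76.8 144. ] [ 75.   77.3 144. ]
pawl bar [ 27.2 121.  150. ] [ 26.8  58.3 140. ]
block top [ 58. -94. 164.]
crank top [-47.1  98.8 185. ] bar ends [-45.5 -74.7 134. ] [ -59.4 -108.9  134. ]
top crank 80 [-53.  91. 150.] [-46.3  95.4 179.1] [-37. 108. 187.]
top peg 54 [ 44.  73. 139.] [ 59.3  77.1 143.7] [ 75.  81. 147.]
top block 62 [  47. -100.  151.] [ 51.9 -91.1 161.4] [ 62. -79. 166.]
top knobbar 83 [ -59. -110.  125.] [-49.4 -89.3 132. ] [ 18. -71. 137.]
top pawl 267 [ 20.  43. 135.] [ 29.5  85.5 145.1] [ 58. 129. 158.]
top hubcap 176 [-45.  45. 126.] [-30.8  58.4 137.8] [-15.  75. 143.]
top bridge 187 [  11. -113.  118.] [ 44.9 -95.6 123.2] [ 63. -67. 130.]
scene crank 81 [-48.  92. 150.] [-38.6  96.5 173.9] [-33. 108. 190.]
scene peg 52 [ 44.  72. 140.] [ 61.7  76.9 145.1] [ 78.  84. 151.]
scene block 73 [  50. -101.  150.] [ 59.9 -90.9 161.8] [ 64. -79. 169.]
scene knobbar 123 [ -59. -110.  125.] [-43.3 -89.6 131. ] [ 19. -70. 139.]
scene pawl 271 [ 20.  40. 135.] [ 33.8  84.8 146.4] [ 59. 131. 161.]
scene hubcap 111 [-45.  45. 128.] [-27.8  56.8 140.3] [-15.  75. 144.]
scene bridge 181 [  10. -114.  118.] [  53.3 -100.4  125.3] [ 66. -66. 130.]
```

```bash
cat >> h.py <<'E'
def ik_ok(P,phi): 
    q=robot.inverse_kinematics(P,down(phi)); return None if q is None else np.round(q,2)
def arc_pawl(a0,a1,x,n=10,dz=10,speed=60):
    for a in np.linspace(a0,a1,n):
        robot.line_to(cab(x,121-45*np.cos(a-.18),150+45*np.sin(a-.18)+dz),max_speed=speed)
E
python3 - <<'E'
from h import *
for n,P,phis in [("peg",cab(55.5,77,260),[YAW,YAW+np.pi,YAW-np.pi]),("crank",cab(-45,99,260),[YAW,YAW+np.pi]),("knob0",cab(-52,-91.5,200),[YAW+1.185,YAW+1.185-np.pi]),("knob1",cab(-52,-91.5,200),[YAW,YAW-np.pi]),("tray",cab(0,-220,200),[YAW+np.pi/2,YAW-np.pi/2])]:
    for ph in phis: print(n,round(ph,2),ik_ok(P,ph))
E
```

```text
peg 0.05 [ 0.08  0.59 -0.89  1.26  0.45  1.49 -2.29]
peg 3.19 [ 0.25  0.79 -1.31  1.25  0.75  1.62  0.7 ]
peg -3.1 [ 0.25  0.79 -1.31  1.25  0.75  1.62  0.7 ]
crank 0.05 [ 0.1   0.39 -0.9   1.5   0.31  1.4  -2.34]
crank 3.19 [ 0.22  0.47 -1.09  1.5   0.42  1.43  0.73]
knob0 1.23 [ 0.64  0.33 -1.08  1.75  0.3   1.25 -0.86]
knob0 -1.91 [ 0.74  0.4  -1.23  1.75  0.4   1.28  2.21]
knob1 0.05 [ 0.58  0.3  -1.01  1.75  0.27  1.24 -2.02]
knob1 -3.1 [ 0.63  0.32 -1.07  1.75  0.3   1.25  1.1 ]
tray 1.62 [ 0.57  0.35 -0.75  1.64  0.24  1.25 -0.18]
tray -1.53 None
```

```bash
python3 - <<'E'
from h import *
j=list(robot.current_joint_pos()); j[0]=-0.42; j[2]=0; j[4]=0
robot.goto_joints(j); print(robot.current_tool_pos(),robot.current_tool_rot())
for n,P,phis in [("peg",cab(55.5,77,260),[YAW,YAW+np.pi]),("crank",cab(-45,99,260),[YAW,YAW+np.pi]),("knob0",cab(-52,-91.5,200),[YAW+1.185,YAW+1.185-np.pi]),("knob1",cab(-52,-91.5,200),[YAW,YAW-np.pi]),("tray",cab(0,-220,200),[YAW+np.pi/2,YAW-np.pi/2])]:
    for ph in phis: print(n,round(ph,2),ik_ok(P,ph))
print(robot.current_time())
E
```

```text
[588.5865242  211.67485188 252.81209894] [ 5.81399905e-01  8.13617365e-01 -9.06782171e-04 -3.34013182e-04]
peg 0.05 [-0.67  0.45  0.25  1.31 -0.11  1.4  -1.95]
peg 3.19 [-0.36  0.45 -0.19  1.29  0.09  1.41  1.07]
crank 0.05 [-0.74  0.26  0.17  1.55 -0.04  1.34 -2.09]
crank 3.19 [-0.42  0.27 -0.22  1.53  0.06  1.35  0.97]
knob0 1.23 [-0.39  0.15  0.11  1.8  -0.02  1.19 -0.62]
knob0 -1.91 [-0.07  0.17 -0.25  1.78  0.04  1.2   2.48]
knob1 0.05 [-0.51  0.15  0.25  1.8  -0.04  1.19 -1.78]
knob1 -3.1 [-0.18  0.16 -0.12  1.79  0.02  1.2   1.31]
tray 1.62 [-0.17  0.25  0.14  1.68 -0.04  1.21  0.03]
tray -1.53 None
3.2167
```

```bash
python3 - <<'E'
from h import *
effector.move_gripper(0.4,effort=25)
robot.goto(cab(55.5,77,230),down(YAW+np.pi))
print(robot.line_to(cab(55.5,77,153),max_speed=100,force_limit=10))
effector.move_gripper(0.0,effort=20); print("width",robot.current_grip_width()*85,robot.current_finger_force())
arc_pawl(0.1,2.15,55.5,n=9,dz=11)
print("w",robot.current_grip_width()*85,robot.current_wrist_force())
effector.move_gripper(0.4)
robot.sleep(0.3)
p=robot.current_tool_pos(); robot.line_to([p[0],p[1],290]); 
robot.goto(cab(-45,0,290),down(YAW+np.pi))
p,d=snap("scene"); crop(p,"pawl1.png",300,120,480,270,4); print(robot.current_time())
D=tocab(cloud("scene",d)); m=(D[...,0]>20)&(D[...,0]<90)&(D[...,1]>60)&(D[...,1]<190)&(D[...,2]>155)&(D[...,2]<230); print(m.sum(),D[m].min(0),D[m].max(0))
E
```

```text
False
width 7.7631770234485575 22.753092348575592
w 7.684740708821012 [2.12029618 0.81775008 1.1493948 ]
11.25
228 [ 21.4477157  115.28633749 155.61046343] [ 78.44000929 154.34148482 214.0545615 ]
```

View pics/pawl1.png

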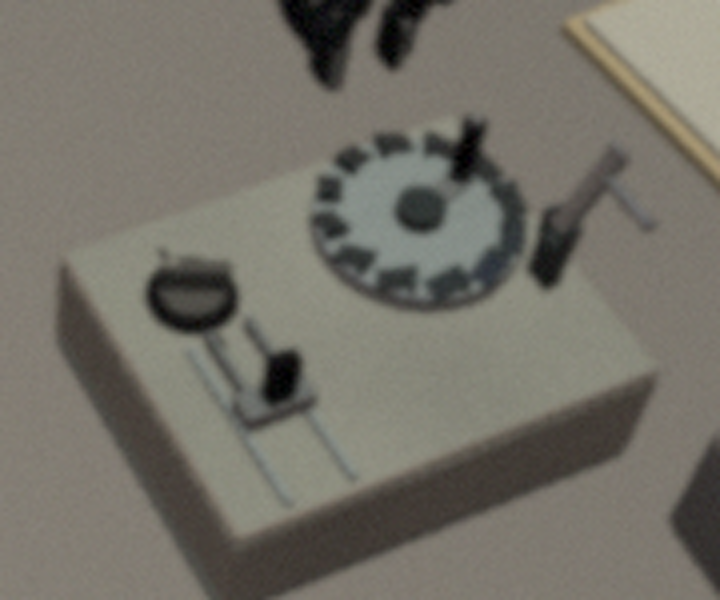

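The picture shows the pawl flipped back, with its arm at (600,170) leaning over the edge and resting past vertical. Next: crank the tray out.

```bash
cat >> h.py <<'E'
HUB=(-29.5,60)
def crank(w,r=42.0,z=176): 
    a=1.94+w; return cab(HUB[0]+r*np.cos(a),HUB[1]+r*np.sin(a),z)
def turn(w0,w1,n,speed=70):
    for w in np.linspace(w0,w1,n+1)[1:]:
        if robot.line_to(crank(w),max_speed=speed,force_limit=40): print("force stop",w,robot.current_wrist_force()); break
E
python3 - <<'E'
from h import *
effector.move_gripper(0.5,effort=40)
robot.goto(crank(0,z=250),down(YAW+np.pi))
print(robot.line_to(crank(0),max_speed=100,force_limit=10))
effector.move_gripper(0.0,effort=40); print("width",robot.current_grip_width()*85,robot.current_finger_force(),robot.current_wrist_force())
turn(0,2.4,16)
print("w",robot.current_grip_width()*85,robot.current_wrist_force(),robot.current_tool_pos(),crank(2.4))
turn(2.4,2.43,1)
print(robot.current_wrist_force())
effector.move_gripper(0.5); p=robot.current_tool_pos(); robot.line_to([p[0],p[1],290])
robot.goto_joints([0.9]+list(robot.current_joint_pos())[1:])
p,d=snap("top","top2.png"); print(robot.current_time())
E
```

```text
False
width 14.877012094649851 39.20046508312225 [-0.50228219  2.03413798  4.42306247]
w 14.941066182037089 [-0.93623534  3.466971    7.41685298] [518.18880314 219.68366201 176.72125007] [517.91346203 219.11562128 176.        ]
[-5.68658637  2.19861558 10.26445095]
21.0917
```

View pics/top2.png

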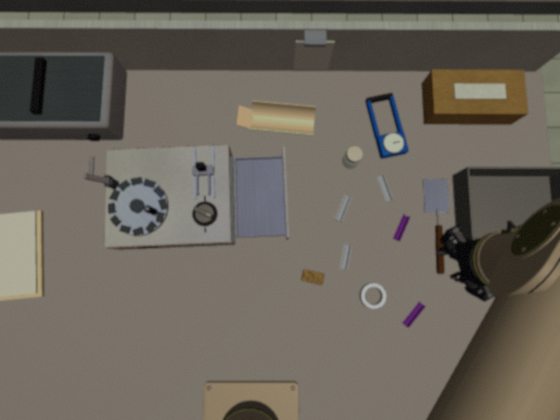

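Tray is out (panel at (287,195), blue floor visible (260,195)). Before each pick I'll re-detect the splints, then grasp and place.

```bash
cat >> h.py <<'E'
def splints(d,p,zlo=3,zhi=20):
    C=cloud("top",d); g=p.astype(int); sat=g.max(-1)-g.min(-1)
    reg=((C[...,2]>zlo)&(C[...,2]<zhi)).astype(np.uint8); reg[:,:295]=0; reg[:165]=0; reg[345:]=0
    n,l,st,ce=cv2.connectedComponentsWithStats(reg); out=[]
    for i in range(1,n):
        m=l==i
        if not 90<st[i,4]<250 or sat[m].mean()>15: continue
        (x,y),(w,h),a=cv2.minAreaRect(C[m][:,:2].astype(np.float32))
        L=max(w,h); th=np.radians(a if w>h else a+90)
        if 50<L<90 and min(w,h)<32: out.append((x,y,(th+np.pi/2)%np.pi-np.pi/2,L))
    return out
def pick(x,y,th):
    c=[]
    for ph in (th,th+np.pi):
        q=robot.inverse_kinematics([x,y,110],down(ph))
        if q is not None: c.append((abs(q[6]),ph))
    ph=min(c)[1]
    effector.move_gripper(0.55,effort=40)
    robot.goto([x,y,110],down(ph)); hit=robot.line_to([x,y,25],max_speed=100,force_limit=12)
    effector.move_gripper(0.0,effort=40); w=robot.current_grip_width()*85
    robot.line_to([x,y,140],max_speed=150); robot.sleep(0.1); w2=robot.current_grip_width()*85
    print("pick",hit,w,w2,robot.current_finger_force()); return w2>12
def place(cx,cy=-222):
    P=cab(cx,cy,140); robot.goto(P,down(YAW+np.pi/2)); w=robot.current_grip_width()*85
    hit=robot.line_to(cab(cx,cy,51),max_speed=100,force_limit=12); w3=robot.current_grip_width()*85
    print("place",w,w3,hit,robot.current_tool_pos()[2]); effector.move_gripper(0.45); robot.line_to(P)
E
python3 - <<'E'
from h import *
z=np.load("last_top.npz"); S=splints(z["d"],z["p"]); print(S)
C=tocab(cloud("top",z["d"])); m=(C[...,2]>70)&(C[...,2]<95)&(C[...,1]<-200)&(C[...,1]>-330)&(abs(C[...,0])<130); print("panel",m.sum(),C[m].min(0),np.median(C[m],0),C[m].max(0))
m=(abs(C[...,2]-25)<6)&(C[...,1]<-165)&(C[...,1]>-275)&(abs(C[...,0])<130); print("floor",np.percentile(C[m],[2,50,98],axis=0))
s=min(S,key=lambda s:s[1])
if pick(*s[:3]): place(60)
print(robot.current_time())
p,d=snap("top"); print(splints(d,p)); crop(p,"c3.png",200,130,420,290,3)
E
```

```text
[(603.3270263671875, -346.9149169921875, np.float64(0.32012461304270223), 71.6577377319336), (547.3665161132812, -235.68988037109375, np.float64(-0.38811112093079014), 69.55342102050781), (420.6125183105469, -240.03892517089844, np.float64(-0.17177921663229156), 64.22756958007812)]
panel 230 [-111.37665928 -287.54385971   73.16940367] [  -2.32384006 -284.42385126   82.63197513] [ 113.24679849 -281.46523341   88.34697986]
floor [[ -95.57963211 -272.76196324   19.89906518]
 [  -0.31241775 -219.8685365    23.58668461]
 [  98.49488419 -167.08668327   27.99799603]]
pick False 18.89274493004836 18.536430624050414 39.069398045539856
place 18.384744520058465 18.483071462804958 True 50.880800298851895
28.575
[(547.3870239257812, -237.049560546875, np.float64(-0.41832401770746586), 70.78456115722656), (420.545166015625, -240.46531677246094, np.float64(-0.21538341947626716), 63.74809265136719)]
```

View pics/c3.png

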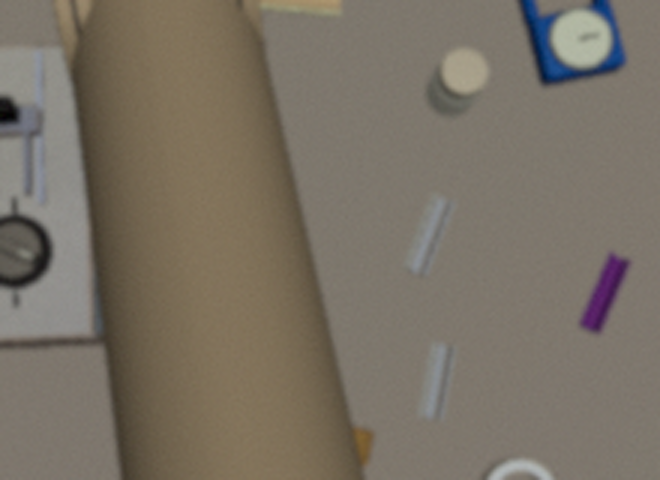

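The arm hides the tray here. The other two splints haven't moved, so I'll pick those next and then check the tray with the arm aside.

```bash
python3 - <<'E'
from h import *
for tgt in (0,-60):
    p,d=snap("top"); S=splints(d,p); print(S)
    s=max(S,key=lambda s:s[0])
    if not pick(*s[:3]): print("FAILED PICK"); break
    place(tgt)
j=list(robot.current_joint_pos()); j[0]=1.0; robot.goto_joints(j)
p,d=snap("top"); print(splints(d,p)); crop(p,"c4.png",200,130,430,330,3); print(robot.current_time())
C=tocab(cloud("top",d)); 
m=((C[...,2]>28.5)&(C[...,2]<60)&(C[...,1]<-163)&(C[...,1]>-277)&(abs(C[...,0])<96)).astype(np.uint8)
n,l,st,ce=cv2.connectedComponentsWithStats(m)
for i in range(1,n):
    if st[i,4]>30: q=C[l==i]; print(st[i,4],cv2.minAreaRect(q[:,:2].astype(np.float32)),q[:,2].max())
E
```

```text
[(547.9906005859375, -235.8612518310547, np.float64(-0.38111726043407845), 70.21723937988281), (420.74456787109375, -240.19383239746094, np.float64(-0.2124266448760075), 63.63519287109375)]
pick False 18.772978128923945 18.730995147891115 39.07587110996246
place 18.808021157255798 18.73537918947884 True 50.77245380731609
[(420.40570068359375, -239.7774658203125, np.float64(-0.216214325736372), 64.69385528564453)]
pick False 18.88618598282275 18.260273540288644 39.121636748313904
place 18.58045740626086 18.423293985428177 True 50.6985979328455
[]
44.1667
49 ((84.23690032958984, -204.8503875732422), (9.513850212097168, 67.54177856445312), 1.8581551313400269) 36.974995559019135
119 ((-2.3122549057006836, -221.81309509277344), (20.271495819091797, 69.40068054199219), 0.4165500998497009) 38.24556086509551
122 ((-62.09750747680664, -222.23696899414062), (20.280033111572266, 63.84587860107422), 0.634512186050415) 37.805577968003945
```

View pics/c4.png

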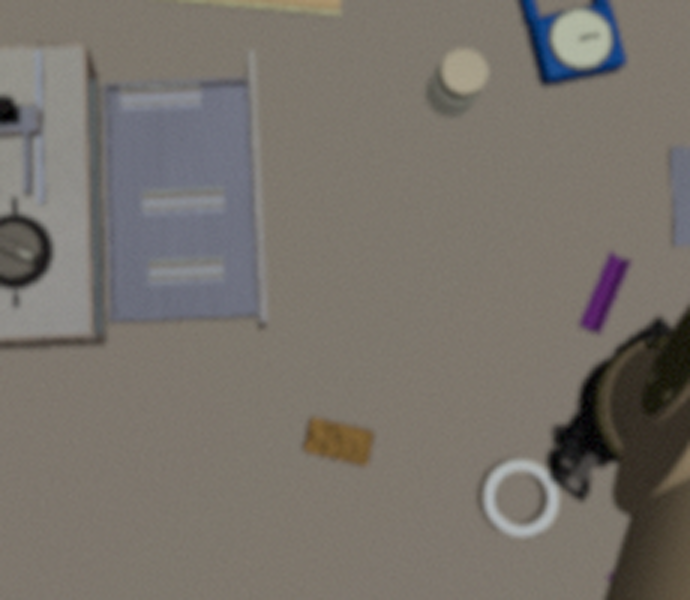

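All three splints are in the tray. One, at (160,97), was knocked across to the +x rim. I'll check that it's flat and not leaning on the rim.

```bash
python3 - <<'E'
from h import *
for n in("top","scene"):
    p,d=snap(n); C=tocab(cloud(n,d))
    if n=="scene": crop(p,"c5.png",230,180,370,285,5)
    for x in range(66,118,3):
        for lo,hi in ((-228,-178),):
            m=(C[...,0]>=x)&(C[...,0]<x+3)&(C[...,1]>lo)&(C[...,1]<hi)&(C[...,2]>10)
            if m.any(): print(n,x,m.sum(),np.percentile(C[m][:,2],[10,50,90]).round(1))
E
```

```text
top 66 22 [22.  23.4 26.2]
top 69 21 [22.  24.6 26.7]
top 72 21 [20.3 24.  25.1]
top 75 22 [21.6 23.6 25.7]
top 78 27 [20.8 23.4 32.9]
top 81 33 [21.3 31.1 34.8]
top 84 10 [27.3 28.6 29.9]
top 87 21 [24.8 26.6 29.3]
top 90 24 [25.5 27.  28.3]
top 93 26 [24.9 27.2 32.3]
top 96 23 [28.1 31.7 34.4]
top 99 30 [30.2 33.5 36.6]
top 102 9 [31.4 35.  36.3]
scene 66 19 [23.3 25.1 28.5]
scene 69 19 [22.6 26.  27.7]
scene 72 21 [23.4 26.8 28.8]
scene 75 13 [24.  27.2 29.9]
scene 78 2 [33.3 33.4 33.6]
scene 81 19 [30.  33.5 35.5]
scene 84 37 [27.8 32.  36.9]
scene 87 26 [26.6 29.9 33.1]
scene 90 25 [26.7 28.7 31.6]
scene 93 15 [27.9 29.6 30.4]
scene 96 4 [32.1 32.8 34.6]
scene 99 15 [33.5 36.1 37. ]
scene 102 49 [22.  32.  39.3]
scene 105 24 [27.  33.4 39.6]
```

View pics/c5.png

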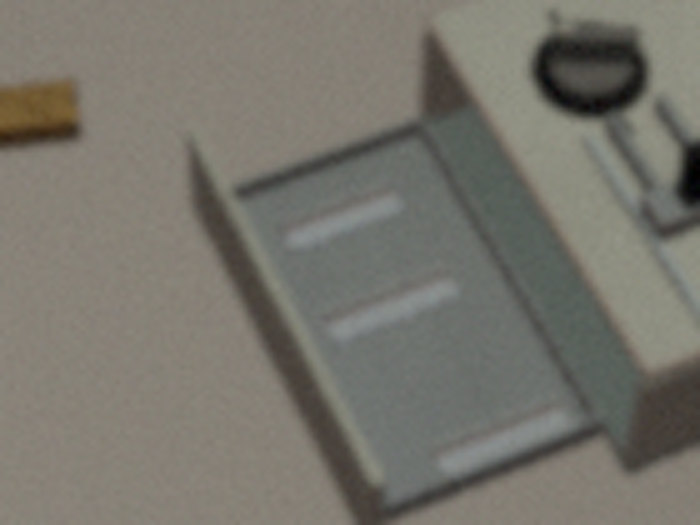

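All three lie flat in the tray: walls at 35 mm, trough floor at 28 mm, and the rim one's middle at about x +90, inside the limit. Next I'll wind home and drop the pawl.

```bash
python3 - <<'E'
from h import *
p=robot.current_tool_pos(); robot.line_to([p[0],p[1],290],max_speed=250)
effector.move_gripper(0.5,effort=40)
robot.goto(crank(2.41,z=270),down(YAW+np.pi))
print(robot.line_to(crank(2.41),max_speed=100,force_limit=10))
effector.move_gripper(0.0,effort=40); print("width",robot.current_grip_width()*85)
turn(2.41,0,18,speed=60)
turn(0,-0.02,1)
print("w",robot.current_grip_width()*85,robot.current_wrist_force(),robot.current_tool_pos(),crank(0))
effector.move_gripper(0.5); p=robot.current_tool_pos(); robot.line_to([p[0],p[1],290])
j=list(robot.current_joint_pos()); j[0]=0.5; robot.goto_joints(j)
p,d=snap("scene"); crop(p,"c6.png",300,120,480,270,4); print(robot.current_time())
p,d=snap("top"); C=tocab(cloud("top",d)); m=(C[...,2]>70)&(C[...,2]<92)&(C[...,1]<-100)&(C[...,1]>-330)&(abs(C[...,0])<105); print("panel",m.sum(),C[m].min(0) if m.any() else 0)
m=(C[...,0]>40)&(C[...,0]<90)&(C[...,1]>100)&(C[...,1]<190)&(C[...,2]>155)&(C[...,2]<230); print("peg",m.sum(),np.median(C[m],0))
E
```

```text
False
width 15.122258960600286
w 14.794307323570436 [-2.46884916  2.42164938 10.20466942] [515.07454763 297.92867531 176.57423967] [514.46918238 297.33110547 176.        ]
55.5083
panel 19 [ -31.57894263 -149.5808276    70.03197405]
peg 0 [nan nan nan]
  return _methods._mean(a, axis=axis, dtype=dtype,
  ret = um.true_divide(
```

View pics/c6.png

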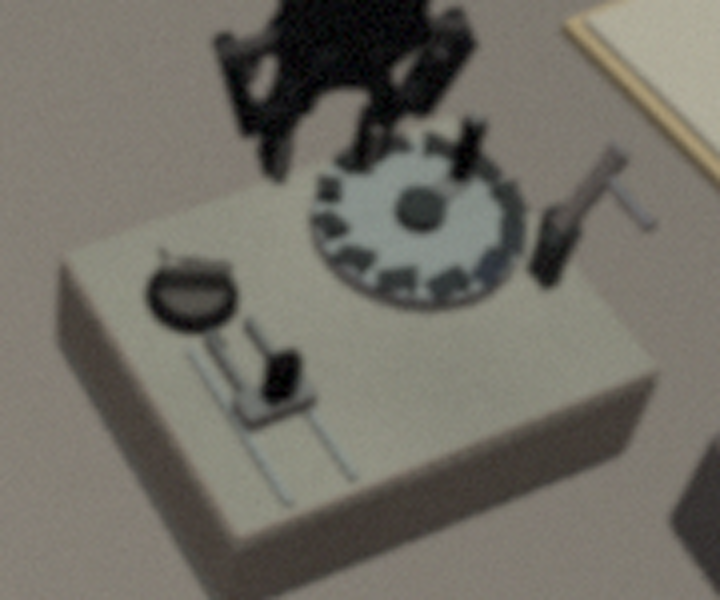

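The wheel and crank are back in the start pose and the tray is home. The pawl is still back, with its peg at (630,205). I'll grip the peg and lower it.

```bash
python3 - <<'E'
from h import *
effector.move_gripper(0.4,effort=20)
a=2.2; py,pz=121-45*np.cos(a-.18),150+45*np.sin(a-.18)
robot.goto(cab(55.5,py,290),down(YAW+np.pi))
print(robot.line_to(cab(55.5,py,pz+11),max_speed=120,force_limit=8),robot.current_tool_pos()[2],pz+11)
effector.move_gripper(0.0,effort=20); print("width",robot.current_grip_width()*85)
arc_pawl(2.1,0.12,55.5,n=10,dz=11)
print("w",robot.current_grip_width()*85,robot.current_wrist_force())
effector.move_gripper(0.4); robot.sleep(0.2)
p=robot.current_tool_pos(); robot.line_to([p[0],p[1],290],max_speed=250)
j=list(robot.current_joint_pos()); j[0]=0.5; robot.goto_joints(j)
p,d=snap("top"); crop(p,"c7.png",90,135,250,260,5); print(robot.current_time())
for n in("top","scene"):
    p,d=snap(n); C=tocab(cloud(n,d))
    m=(C[...,0]>44)&(C[...,0]<100)&(C[...,1]>30)&(C[...,1]<190)&(C[...,2]>125)&(C[...,2]<230); print("peg",m.sum(),np.median(C[m],0),C[m].max(0))
E
```

```text
False 202.4834075031838 201.53569361851822
width 7.7631091386747
w 7.910608996054789 [-0.29589303 10.38950146  1.78494478]
63.1583
peg 54 [ 59.58684681  76.46414023 144.09081918] [ 75.65343372  81.23474864 148.29133694]
peg 51 [ 61.70357372  77.99830199 145.62677362] [ 78.22480699  84.51654182 150.21580976]
```

View pics/c7.png

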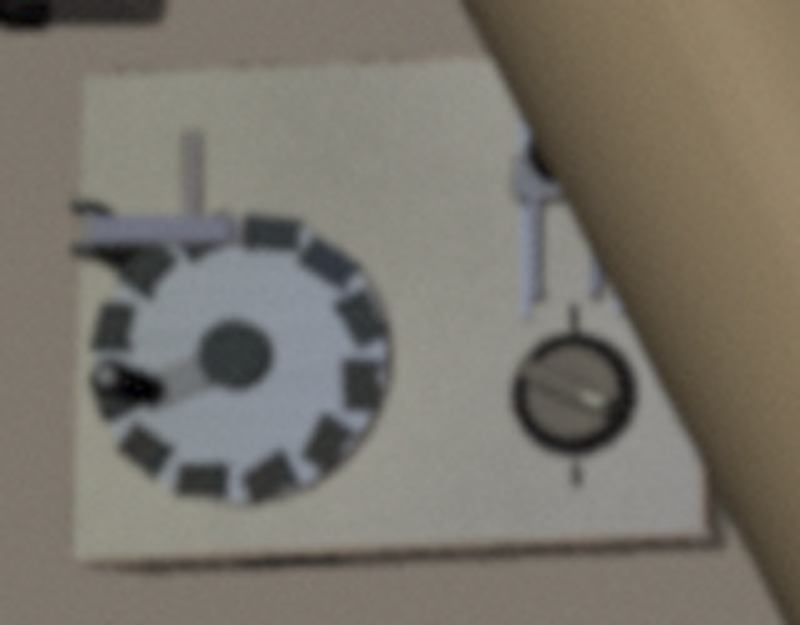

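Pawl nose is down in the teeth: peg heights are 144.1/145.6 mm against 143.7/145.1 at the start. Next: the knob, then the lock.

```bash
python3 - <<'E'
from h import *
effector.move_gripper(0.3,effort=30)
P=cab(-52.5,-91.5,137); a0=1.185
robot.goto(P+[0,0,110],down(YAW+a0)); print(robot.line_to(P,max_speed=100,force_limit=8),robot.current_tool_pos()[2])
effector.move_gripper(0.0,effort=30); print("w",robot.current_grip_width()*85,robot.current_wrist_force())
for a in np.linspace(a0,0,9)[1:]: robot.goto(P,down(YAW+a))
print("w",robot.current_grip_width()*85,robot.current_wrist_force(),robot.current_wrist_torque(),robot.current_tool_rot(),down(YAW))
robot.sleep(0.3); effector.move_gripper(0.3); robot.line_to(P+[0,0,150],max_speed=250)
j=list(robot.current_joint_pos()); j[0]=0.6; robot.goto_joints(j)
p,d=snap("scene"); crop(p,"c8.png",320,170,400,240,8); print(robot.current_time())
C=tocab(cloud("scene",d)); m=(abs(C[...,0]+52)<40)&(abs(C[...,1]+91)<35)&(C[...,2]>124)&(C[...,2]<145); print(m.sum(),cv2.minAreaRect(C[m][:,:2].astype(np.float32)))
E
```

```text
False 137.64601977984665
w 9.03993288935056 [11.21505935 -0.21534923 -4.11986918]
w 8.925042677335593 [3.72642627 6.4702313  0.76002211] [ 1.60025596 -0.68836821  0.019985  ] [ 0.99968007  0.02521388  0.00150922 -0.00131557] [0.99974009 0.02279802 0.         0.        ]
70.4083
85 ((-45.98196029663086, -89.96984100341797), (11.850767135620117, 43.70186996459961), 89.20531463623047)
```

View pics/c8.png

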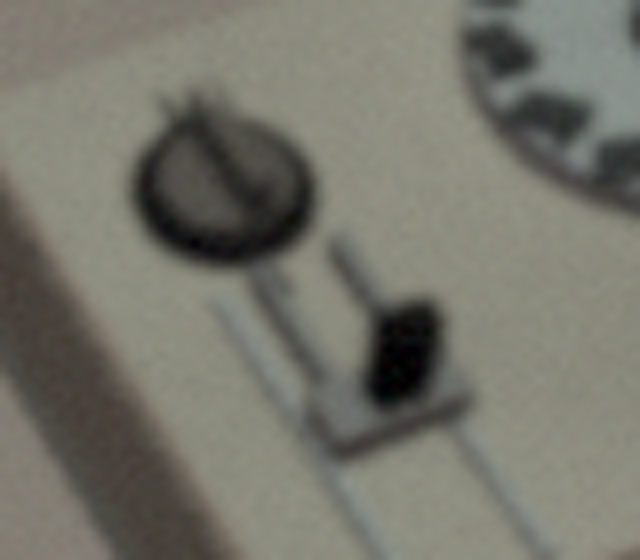

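The knob bar is now in line with the cabinet's x (fit is within about 0.02 rad). Now slide the lock.

```bash
python3 - <<'E'
from h import *
effector.move_gripper(0.5,effort=40)
P=cab(56,-91,156)
robot.goto(P+[0,0,100],down(YAW)); print(robot.line_to(P,max_speed=100,force_limit=8))
effector.move_gripper(0.0,effort=40); print("w",robot.current_grip_width()*85,robot.current_wrist_force())
for x in (40,20,0,-13,-20):
    h=robot.line_to(cab(x,-91,156),max_speed=50,force_limit=20)
    if h: break
print(h,tocab(np.array(robot.current_tool_pos())),robot.current_grip_width()*85,robot.current_wrist_force())
effector.move_gripper(0.5); p=robot.current_tool_pos(); robot.line_to([p[0],p[1],300],max_speed=250)
j=list(robot.current_joint_pos()); j[0]=0.6; robot.goto_joints(j)
p,d=snap("scene"); crop(p,"c9.png",300,120,480,270,4); print(robot.current_time())
C=tocab(cloud("scene",d)); m=(abs(C[...,0])<100)&(abs(C[...,1]+91)<20)&(C[...,2]>150)&(C[...,2]<175); print(m.sum(),np.median(C[m],0),C[m].min(0),C[m].max(0))
m=(abs(C[...,0]-61)<17)&(C[...,1]>30)&(C[...,1]<190)&(C[...,2]>125)&(C[...,2]<230); print("peg",np.median(C[m],0))
E
```

```text
False
w 18.957193982152447 [0.26289827 6.25671423 3.40223718]
True [ -7.08636719 -89.44323983 157.07630955] 19.274927696517352 [ 7.07913514  2.61586914 -3.05217414]
76.2083
64 [ -3.3415056  -91.3227896  162.61398362] [-12.85195224 -99.19822015 150.80791716] [  2.09564693 -79.6986787  169.30904138]
peg [ 61.6605693   77.32225385 146.19257435]
```

View pics/c9.png

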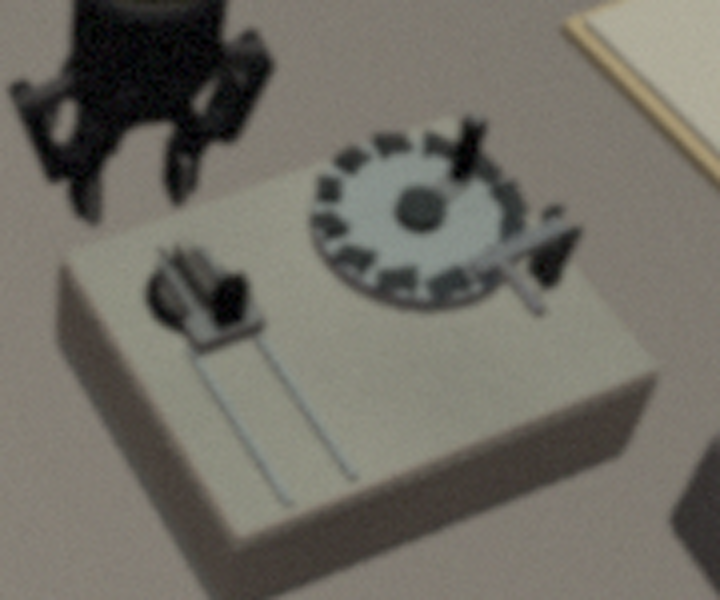

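The fork moved about 63 mm, just over the 62 mm limit, and the force stop may have cut it short. I'll regrip and push on.

```bash
python3 - <<'E'
from h import *
effector.move_gripper(0.5,effort=60)
P=cab(-6,-90.5,156)
robot.goto(P+[0,0,100],down(YAW)); print(robot.line_to(P,max_speed=100,force_limit=8))
effector.move_gripper(0.0,effort=60); print(robot.current_wrist_force())
for x in (-9,-12,-15,-18,-21):
    h=robot.line_to(cab(x,-90.5,156),max_speed=30,force_limit=35)
    print(h,tocab(np.array(robot.current_tool_pos())).round(1),np.round(robot.current_wrist_force(),1))
    if h or abs(robot.current_wrist_force()[0])>30: break
effector.move_gripper(0.5); p=robot.current_tool_pos(); robot.line_to([p[0],p[1],300],max_speed=250)
j=list(robot.current_joint_pos()); j[0]=0.6; robot.goto_joints(j)
print(robot.current_time())
for n in("scene","top"):
    p,d=snap(n); C=tocab(cloud(n,d)); m=(abs(C[...,0])<100)&(abs(C[...,1]+91)<20)&(C[...,2]>150)&(C[...,2]<175)
    if m.any(): print(n,m.sum(),np.median(C[m],0),C[m].min(0),C[m].max(0))
    if n=="scene": crop(p,"c10.png",300,120,480,270,4)
E
```

```text
False
[-0.29366654  4.09467063  4.56792463]
False [ -6.  -89.6 157.2] [15.4  8.  -5.5]
False [ -6.4 -89.6 157.5] [ 32.1  10.5 -15.8]
80.25
scene 65 [ -2.95700216 -91.8504241  163.36494754] [-12.51447089 -99.78011646 150.4115509 ] [  1.19076065 -79.76904998 168.15446426]
```

View pics/c10.png

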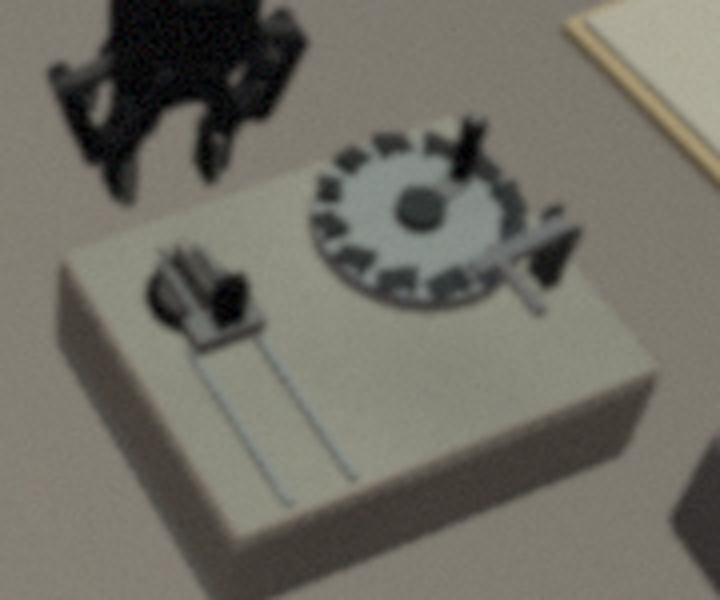

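The fork hits a hard stop at about 32 N. I'll measure its travel precisely by comparing the top views before and after.

```bash
python3 - <<'E'
from h import *
j=list(robot.current_joint_pos()); j[0]=1.3; robot.goto_joints(j)
p,d=snap("top","top9.png"); crop(p,"c11.png",90,135,250,260,5)
a=cv2.imread("pics/top0.png"); b=p[:,:,::-1]
# rectify both at z=125 into cabinet plane, 0.5 mm per px
f,cx,cy,T=K("top")
def rect(im,z):
    xs=np.arange(110,-110,-.5); ys=np.arange(-50,-135,-.5); X,Y=np.meshgrid(xs,ys,indexing="ij")
    c,s=np.cos(YAW),np.sin(YAW); W=np.stack([CC[0]+c*X-s*Y,CC[1]+s*X+c*Y,np.full_like(X,z),np.ones_like(X)],-1)@T.T
    return cv2.remap(im,(W[...,0]/W[...,2]*f+cx).astype(np.float32),(W[...,1]/W[...,2]*f+cy).astype(np.float32),cv2.INTER_CUBIC)
for z in (125,164):
    A,B=rect(a,z),rect(b,z)
    x0,x1=((75,38) if z==125 else (72,44))   # template around bridge / block
    t=A[int((110-x0)*2):int((110-x1)*2),40:130]
    r=cv2.matchTemplate(B,t,cv2.TM_CCOEFF_NORMED); _,v,_,loc=cv2.minMaxLoc(r); print(z,"score",v,"travel mm",loc[1]/2-(110-x0),"dy",loc[0]-40)
cv2.imwrite("pics/c12.png",cv2.resize(np.hstack([rect(a,125),rect(b,125)]),None,fx=1.7,fy=1.3))
print(robot.current_time())
E
```

```text
125 score 0.9473250508308411 travel mm 63.5 dy 0
164 score 0.9935539960861206 travel mm 62.0 dy 0
81.8417
```

View pics/c12.png

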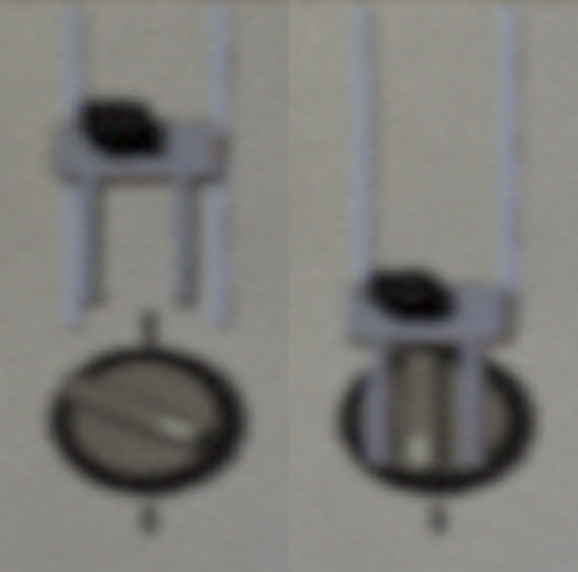

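The right half shows the fork seated at its end stop: prongs at (378,400) and (470,400) on either side of the bar, bridge at the disc edge. Photo travel (62–63.5 mm) counts from a start slightly above 0. The bar points at its mark and the arm is clear, so I'll hand in.

```bash
python3 - <<'E'
from h import *
print(robot.current_tool_pos(),robot.current_wrist_force()); print(job.close_job())
E
```

```text
[ 467.70837201 -316.94093888  298.45886601] [-0.36955294  0.06092336  0.30441796]
the job is handed in; nothing more can be done
None
```

I handed the job in with all three splints flat in the tray, the tray home, the pawl down in the teeth, the knob at its mark and the lock fork hard against its end stop; no verdict came back, and the fork's photo-measured travel (62–63.5 mm against the 62 mm needed) is the one close margin.

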